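# Dock the canister tray and unscrew its tight cap

### The job

Slide the tray with the grease canister along the bench into the slotted holder until it is fully home against the back stop, so that the holder braces the canister. Then turn the tight wing cap anticlockwise just until its thread lets go, lift it straight up off the neck without pulling the canister out of its tray, and finish while still holding the cap level, a finger or two above the canister's mouth: do not put it down or let go. Leave the other motor parts alone.

Things in the scene. Friction and masses are not known exactly. Their poses are not given: they have to be found in the camera images.
- holder_seat (a point): Aluminium slotted holder fixed to the bench, 134 mm wide: two lipped rails 22 mm high, 114 mm apart inside, and a back stop. Point on the bench where tray_seat lies when the tray is home. x: the way the tray slides in; z up. Flared mouth starts 91 mm before the point, straight rails 51 mm before it, stop face 60.5 mm beyond. Slot under the lips 12 mm high; 96 mm open between the lips.
- tray_seat (a point): Loose steel tray flat on the bench: plate 170 x 110 x 8 mm. Point on its underside below the canister: the plate reaches 60 mm ahead (+x, goes in first), 110 mm behind, 55 mm to each side; z up. A square fence round the point (71 mm outside, top 28 mm up) keeps the canister from turning. Loaded, about 0.65 kg; slides under some 4 to 9 N.
- tray_handle (a point): Grip point of the tray's handle, an upright steel plate 30 mm long (tray x), 10 mm thick (tray y), its top 78 mm above the bench. The point lies 95 mm behind tray_seat, centred, 55 mm up. The handle stays outside the holder. Axes as the tray's.
- jar_mouth (a point): Grease canister: white plastic body 60 x 60 x 44 mm in the tray's fence (1.5 mm play), round neck 42 mm across. Point at the centre of its mouth (top of the sprung rubber seal, hidden by the cap), 72 mm above its foot, 80 mm above the bench. x and y square to the body's sides; x nearly the tray's x.
- cap_grip (a point): Dark grey cap, 65 mm across, skirt included 22 mm high, with an upright wing on its disc, 46 mm long (cap x), 12 mm thick (cap y), 36 mm high. The point is the wing's centre, 40 mm above the cap's lower edge, 18 mm above the disc. Screwed on, it is 17.5 mm above jar_mouth, cap x within 6 degrees of the canister's x. 50 g.
- flange: Bystander: steel motor end flange, disc 84 mm across, 18 mm high with its hub. Origin at the centre of its underside.
- bearing: Bystander: steel ball-bearing ring 48 mm across, 14 mm high. Origin at the centre of its underside.
- stator: Bystander: dark steel motor housing, an open cylinder 84 mm across, 75 mm high. Origin at the centre of its underside.
- cap_edge (a point): Centre of the cap's lower edge; axes as cap_grip. It turns anticlockwise from above against up to 0.4 N m. The thread lets go when cap x is 50 to 56 degrees past the canister's x, after rising 2 mm; the seal then pushes it up 2 mm more. Free to about 90 degrees (hard stop): 70 is mid-range. Then it lifts straight off; this point passes the mouth 23 mm up from the tight place.
There are look-alikes about, which are no part of the job. Leave any pink or purple look-alike of the part that bears cap_grip alone.

How it is judged:
On the way, in this order (a step that is already met when the one before it is completed fails the run):
1. the tray is fully home in the holder, the cap still screwed on (horizontal distance between tray_seat and holder_seat below 0.007 m and angle between the x axis of tray_seat and the x axis of holder_seat, either way round below 0.08 rad and angle between the x axis of cap_grip and the x axis of jar_mouth, either way round below 0.4 rad and z of cap_grip in the frame of jar_mouth below 0.025 m), for 0.2 s.
2. with the tray home, the cap is turned until its thread lets go (horizontal distance between tray_seat and holder_seat below 0.01 m and angle between the x axis of cap_grip and the x axis of jar_mouth, either way round above 0.78 rad), for 0.05 s.
At the end, for the whole second after the job is handed in: Tray home (within 10 mm, 4.5 degrees, flat), canister upright in its fence; the fingers alone hold the cap still and level (15 degrees), lower edge 3 to 60 mm above the mouth, within 25 mm of its axis, turned about 45 to 135 degrees from the canister's x (horizontal distance between tray_seat and holder_seat below 0.01 m and angle between the x axis of tray_seat and the x axis of holder_seat, either way round below 0.08 rad and height (world z) of tray_seat below 0.006 m and horizontal distance between jar_mouth and tray_seat below 0.006 m and height (world z) of jar_mouth below 0.085 m and angle between jar_mouth's own z axis and vertical below 0.08 rad and z of cap_grip in the frame of jar_mouth between 0.043 and 0.1 m and horizontal distance between cap_grip and jar_mouth below 0.025 m and angle between cap_grip's own z axis and vertical below 0.26 rad and angle between the x axis of cap_grip and the y axis of jar_mouth, either way round below 0.8 rad and contact force between cap and the fingers above 0.5 N and contact force between cap and jar below 0.05 N and contact force between cap and tray below 0.05 N and linear speed of cap below 0.03 m/s); the arm keeps its last pose, push and grip.
It fails at once if the tray is lifted off the bench or tipped (height (world z) of tray_seat above 0.015 m or angle between tray_seat's own z axis and vertical above 0.2 rad).
It fails at once if the canister is pulled up out of its tray or tipped (height (world z) of jar_mouth above 0.095 m or angle between jar_mouth's own z axis and vertical above 0.25 rad).
It fails at once if another motor part is disturbed (distance of any of flange, bearing, stator from where it was at the start of the episode above 0.02 m).
It also fails if it takes over 61 s, if anything falls off the work surface, if the arm or the gripper's body presses on something with over 40 N, if the wrist force passes 120 N, or if a joint passes its speed limit or range.

### The arm

A 6-joint arm with a two-finger parallel gripper is mounted at the origin on the work surface. World frame = base frame: x ahead of the robot, y to its left, z up, the work surface at z = 0. Lengths are in m, angles in rad, forces in N, time in s.
With the tool pointing down it reaches from about 0.4 to 0.825 m from the base axis. Payload 7 kg.
Tool frame: the origin (TCP) lies midway between the tips of the shut fingers; the grasp point (between the pads) lies arm.hold_point_z behind it (arm.hold_point_z is the distance from the TCP to the grasp point, in m); z points along the fingers, y is the line along which they close (so a half turn about z gives the same grasp; the last joint's range is limited). The gripper opens to 88 mm and grips with 3 to 60 N. Pads are 19 mm wide; open, the fingers measure 130 mm over their backs; the gripper's body (78 mm by 193 mm) begins 47 mm behind the grasp point.
Start: joints at [1.424, 0.359, 0.012, 0, -1.224, -0.288], TCP at [0.284, 0.612, 0.227] pointing down, gripper open.
Joint ranges: [-3.07, 3.07], [-1.43, 2.12], [-1.02, 1.25], [-3.03, 1.67], [-3.05, -0], [-3.03, 3.03]. Speed limits (rad/s): [2.39, 2.39, 3.01, 3.14, 3.14, 3.14].

### API

Orientations are given as [roll, pitch, yaw] about the fixed x, y, z axes, in that order (R = Rz(yaw) Ry(pitch) Rx(roll)).
In Python, from station import arm gives the robot as it stands.
- The arm moves only by the shell command python3 -m crank 'ROWS' [OPENING] [FORCE]. ROWS is JSON, a list that holds one entry, the list of rows, each a list of 4 numbers: the shift along the tool's x, y, z in units of 25 mm (1.0 is 25 mm), then the turn about the tool's z in units of 5 degrees (1.0 is 5 degrees). A call has 1 to 12 rows; each row is the pose to reach, as a shift and turn from the pose commanded when the call began, along the tool's axes at that moment; what a row does not reach only later rows make up. A row lasts 1/8 s, in which the tool goes at most 62.5 mm and 10.7 degrees, less where a joint would pass 70% of its speed; a pose out of reach is approached as far as the arm can. A call with a gripper value outside its range is refused whole. OPENING is the closure, from 0 (fully open) to 1 (shut), set as the call begins (- or left out, the last holds). The fingers move at their own pace and stop on an object; FORCE is the grip in N (left out, the last holds). Time passes only in rows, so rows that repeat a pose let the fingers close. It gives the time, the measured TCP pose, the force, the opening and the grip force at its end, in the units of the state.
- arm.get_state(): the state, without advancing time (a new reading comes with each control period).
- arm.grab_frame(name): name is "scene" or "top"; returns (picture, depth): 480x640x3 uint8, red, green, blue; 480x640 float32, m along the optical axis (not along the pixel's ray), 0 where there is no reading.
- arm.get_calibration(name): a dict with "mtx" (3x3 intrinsics, pixels), "R" (3x3) and "t" (3): a world point X has camera coordinates R X + t. Camera axes: x right, y down, z forward; pixel columns grow to the right and rows downward; lengths in m; the calibration is good to about 2 mm. A picture is of the moment at which its call begins. get_calibration takes no time and is no camera call.
- arm.job_done(): hands the job in; it is judged then, once.
Trained networks look in the newest picture that a camera, given by its name, has taken for a name from the list of things; names that differ only in an ending like _2 or _b are one class to them, and where a whole thing is asked for, a point or a joint stands for the part that bears it (a point fixed in the world has none). Each returns a list of dicts, best first, with "score" (0 to 1); they miss things now and then, are a little off and sometimes report something else, mostly with a low value. They report only what shows in the picture. A call takes as long as a camera call. They do not tell look-alikes from the thing itself.
- arm.recognise(thing, camera): "extent" ([left, top, width, height] in pixels, round what is visible of it).
- arm.trace(thing, camera): "mask" (480x640 bool, what is visible of it) and "extent" ([left, top, width, height] in pixels, round what is visible of it).
The state is a dict: "t": time; "q": joint angles; "qd": joint speeds; "joint_efforts": joint torques, N m; "eef_pos": TCP position; "ee_rot": TCP orientation; "force": force on the tool from outside, world axes, zero at the start; "moment": the same for the moment, N m; "width": finger opening in m; "gripper_force": force on a finger pad.
Only numpy, scipy, OpenCV 4.12 (cv2) and the standard library are available. Lean on these libraries where they do the work, as an engineer would, in place of code of your own. Each camera call takes 0.05 s, during which the arm holds its last target. There are 200 camera calls.

## Working session

There is one attempt and no reset: what is moved stays moved. The work goes in short steps, Python scripts to look and compute and a shell command to move; the robot and the scene stay as the last step left them, time stands still between calls to the robot, and variables do not carry over. Pictures are saved under pics/ and viewed, at most 10 in all, crops included, and the job is handed in when it is done.

```bash
mkdir -p pics; cat > h.py <<'E'
import numpy as np, cv2
from station import arm
from scipy.spatial.transform import Rotation as Ro
def cloud(cam,depth):
    c=arm.get_calibration(cam);K=np.array(c["mtx"]);R=np.array(c["R"]);t=np.array(c["t"])
    v,u=np.mgrid[:480,:640]
    P=np.stack([(u-K[0,2])/K[0,0]*depth,(v-K[1,2])/K[1,1]*depth,depth],-1)
    W=(P-t)@R
    W[depth==0]=np.nan
    return W
def proj(cam,X):
    c=arm.get_calibration(cam);p=np.array(c["mtx"])@(np.array(c["R"])@np.array(X)+np.array(c["t"]))
    return p[:2]/p[2]
E
python3 - <<'E'
from h import *
for c in("top","scene"):
    im,d=arm.grab_frame(c);cv2.imwrite(f"pics/{c}0.png",im[...,::-1]);np.save(f"{c}0.npy",d)
    W=cloud(c,d);np.save(f"{c}W.npy",W)
    for th in("holder_seat","tray_seat","tray_handle","jar_mouth","cap_grip","flange","bearing","stator"):
        try:
            for r in arm.trace(th,c)[:3]:
                m=r["mask"];p=W[m];print(c,th,round(r["score"],2),r["extent"],np.nanmedian(p,0).round(3),np.nanpercentile(p[:,2],98).round(3),im[m].mean(0).astype(int))
        except Exception as e:print(c,th,e)
s=arm.get_state();print(s,arm.hold_point_z)
E
```

```text
top holder_seat 0.75 [373.2, 230.1, 91.7, 84.8] [ 0.522 -0.243  0.021] 0.026 [180 183 178]
top tray_seat 0.69 [183.5, 241.6, 101.2, 75.7] [0.471 0.179 0.008] 0.076 [154 151 154]
top tray_handle 0.87 [184.2, 245.6, 100.0, 73.8] [0.472 0.176 0.008] 0.078 [151 148 151]
top cap_grip 0.86 [278.5, 187.7, 31.2, 28.3] [0.633 0.036 0.023] 0.06 [124  65 151]
top cap_grip 0.84 [224.3, 181.5, 31.6, 37.1] [0.634 0.144 0.023] 0.06 [117  63 144]
top cap_grip 0.67 [227.0, 331.0, 31.3, 38.4] [0.343 0.134 0.023] 0.06 [189 118 141]
top flange 0.82 [283.1, 121.6, 38.1, 37.4] [0.766 0.017 0.008] 0.02 [179 176 179]
top stator 0.96 [365.0, 98.0, 52.2, 52.5] [ 0.794 -0.163  0.039] 0.077 [54 61 59]
scene holder_seat 0.72 [119.7, 219.1, 108.1, 72.9] [ 0.547 -0.224  0.018] 0.025 [226 230 228]
scene holder_seat 0.6 [354.6, 184.2, 34.1, 42.1] [0.497 0.131 0.08 ] 0.116 [63 63 69]
scene tray_seat 0.75 [328.7, 189.0, 109.3, 80.6] [0.499 0.179 0.009] 0.076 [189 187 195]
scene tray_handle 0.81 [325.9, 188.9, 110.3, 75.0] [0.499 0.179 0.009] 0.076 [189 186 195]
scene jar_mouth 0.84 [347.0, 214.9, 44.6, 26.5] [0.512 0.
[... 506 characters left out ...]
0.803 -0.16   0.046] 0.076 [85 93 95]
{'t': 0.9, 'q': array([ 1.42405574e+00,  3.58590255e-01,  1.19120646e-02, -1.55885052e-05,
       -1.22408477e+00, -2.88126434e-01]), 'qd': array([-0.00251688, -0.00099226,  0.00120057,  0.00012207,  0.00222194,
        0.00072284]), 'joint_efforts': array([-5.00171845e-04, -5.82356429e+01,  2.93301666e+01,  7.00259104e+00,
        1.26449365e-02, -1.40222076e-05]), 'eef_pos': array([0.2843581, 0.6121664, 0.22657  ]), 'ee_rot': array([-3.14156483e+00,  2.35373187e-05, -4.34872318e-01]), 'force': array([0.02102182, 0.32845224, 0.29382764]), 'moment': array([ 0.0336623 ,  0.00566006, -0.0379756 ]), 'gripper_force': 0.0, 'width': 0.08724305802356776} 0.0188
```

View pics/top0.png

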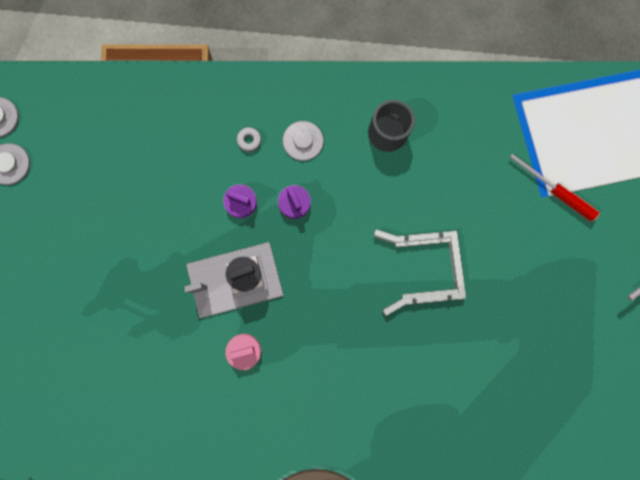

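View pics/scene0.png

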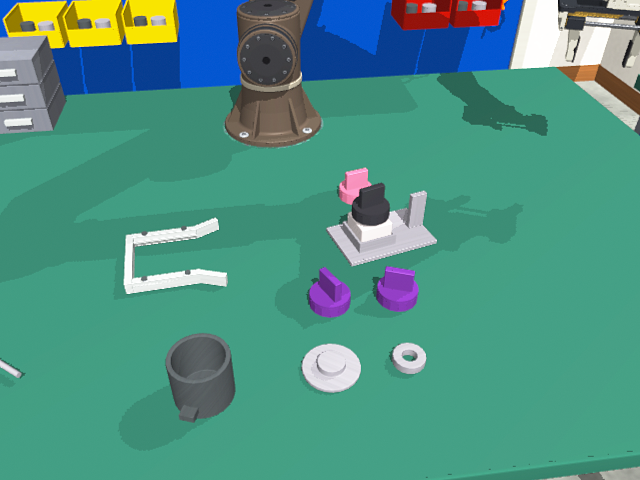

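```bash
cat > m.py <<'E'
from h import *
def rect(p):
    r=cv2.minAreaRect((p[:,:2]*1000).astype(np.float32));b=cv2.boxPoints(r);return np.round(r[0],1),np.round(r[1],1),r[2]
if __name__=="__main__":
  for c in("top","scene"):
    W=np.load(f"{c}W.npy");P=W.reshape(-1,3);P=P[~np.isnan(P[:,0])]
    def box(x0,x1,y0,y1,z0,z1):
        return P[(P[:,0]>x0)&(P[:,0]<x1)&(P[:,1]>y0)&(P[:,1]<y1)&(P[:,2]>z0)&(P[:,2]<z1)]
    for n,b in dict(plate=(.38,.58,.06,.32,.004,.012),fence=(.42,.57,.06,.2,.02,.032),handle=(.4,.56,.18,.32,.06,.085),wing=(.42,.57,.06,.2,.11,.125),disc=(.42,.57,.06,.2,.074,.09),holder=(.4,.65,-.36,-.1,.015,.035)).items():
        p=box(*b);print(c,n,len(p),rect(p) if len(p)>4 else'',np.median(p,0).round(4) if len(p) else '')
E
python3 m.py
```

```text
top plate 3312 (array([480.5, 189. ]), array([255.4, 198.9]), 89.84952545166016) [0.4753 0.1795 0.0081]
top fence 230 (array([486.7, 132.1]), array([70.8, 71.2]), 14.597236633300781) [0.4653 0.1115 0.0279]
top handle 113 (array([463.1, 223.8]), array([10.2, 29.8]), 14.260246276855469) [0.4632 0.2227 0.0778]
top wing 178 (array([486.9, 132. ]), array([12.2, 45.2]), 19.680259704589844) [0.487  0.1323 0.1155]
top disc 777 (array([486.7, 131.9]), array([64.3, 63.7]), 45.09480667114258) [0.4831 0.1309 0.0798]
top holder 1656 (array([ 499. , -213.2]), array([166.5, 165.4]), 4.72695255279541) [ 0.5045 -0.239   0.0215]
scene plate 2130 (array([488.3, 186.4]), array([252.3, 169.8]), 86.2197036743164) [0.5025 0.1827 0.0083]
scene fence 436 (array([487.6, 133.7]), array([73.9, 72.4]), 14.881570816040039) [0.5142 0.1215 0.0273]
scene handle 192 (array([463.4, 225.4]), array([13.8, 32. ]), 17.54355239868164) [0.4659 0.2249 0.0721]
scene wing 162 (array([486.8, 133.5]), array([15. , 46.5]), 20.299968719482422) [0.4894 0.1328 0.115 ]
scene disc 561 (array([492.8, 132.2]), array([64.4, 56.5]), 76.25952911376953) [0.4983 0.1327 0.0799]
scene holder 1854 (array([ 498.9, -211.4]), array([171.3, 164.4]), 5.023867130279541) [ 0.517  -0.2299  0.0212]
```

The pictures show the real tray around top px (235,280), with the dark cap at (244,273) and the handle at (194,288). The holder opens left, with its stop at px (458,265). The purple and pink caps are the look-alikes. Next I'll fit the holder.

```bash
python3 - <<'E'
from h import *
from m import rect
for c in("top","scene"):
    W=np.load(f"{c}W.npy").reshape(-1,3);W=W[~np.isnan(W[:,0])]
    P=W[(W[:,2]>.0185)&(W[:,2]<.026)&(W[:,0]>.42)&(W[:,0]<.6)&(W[:,1]>-.32)&(W[:,1]<-.12)]
    print(c,len(P),rect(P))
    # scan angle minimizing width of straight section: lip points
    best=[]
    for a in np.radians(np.arange(-96,-76,.25)):
        ex=np.array([np.cos(a),np.sin(a)]);ey=np.array([-ex[1],ex[0]])
        s=P[:,:2]@ex;l=P[:,:2]@ey
        end=np.percentile(s,99.7)
        k=(s>end-.115)
        w=np.percentile(l[k],99.5)-np.percentile(l[k],.5)
        best.append((w,np.degrees(a)))
    w,a=min(best);a_=np.radians(a)
    ex=np.array([np.cos(a_),np.sin(a_)]);ey=np.array([-ex[1],ex[0]]);s=P[:,:2]@ex;l=P[:,:2]@ey
    end=np.percentile(s,99.7);k=s>end-.115;lc=(np.percentile(l[k],99.5)+np.percentile(l[k],.5))/2
    mid=abs(l-lc)<.035;sf=np.percentile(s[mid],[1,5,50,95,99])
    print("angle",a,"w",w,"centre l",lc,"stop s range",sf,"start",s.min(),"end",end)
    for q in (sf[0]-.0605,s.min()+.091):print(" seat",ex*q+ey*lc)
    k2=(s<sf[0]-.01)&(s>sf[0]-.10)
    for sg in(1,-1):
        kk=k2&((l-lc)*sg>.04);print("rail",sg,np.polyfit(s[kk],l[kk],1)*[57.3,1], np.percentile((l-lc)[kk],[1,50,99]).round(4))
E
```

```text
top 1230 (array([ 507. , -215.6]), array([156.7, 163. ]), 7.628978729248047)
angle -85.0 w 0.13354900971260042 centre l 0.47811179397420633 stop s range [0.32531544 0.32587678 0.33120786 0.33723054 0.33813181] start 0.1743498138015722 end 0.3382604361005894
 seat [ 0.49937262 -0.22213755]
 seat [ 0.49941919 -0.22266989]
rail 1 [-0.78685427  0.54185807] [0.0492 0.0604 0.0669]
rail -1 [0.13485119 0.41693136] [-0.0668 -0.061  -0.0501]
scene 1317 (array([ 505.4, -212.1]), array([157.7, 163.6]), 6.45668363571167)
angle -85.0 w 0.136474530945906 centre l 0.4780757950219419 stop s range [0.32369226 0.3240727  0.32932091 0.33508481 0.33574478] start 0.1718309151772251 end 0.33574394679782205
 seat [ 0.49919529 -0.22052368]
 seat [ 0.4991638  -0.22016371]
rail 1 [-0.0156312   0.54084387] [0.0515 0.0637 0.0684]
rail -1 [0.15362255 0.41723871] [-0.0685 -0.0598 -0.0487]
```

```bash
python3 -m crank '[[[0,0,0,2],[0,0,0,4],[0,0,0,6],[0,0,0,8],[0,0,0,10]]]' 0 | tail -5
```

```text
eef_pos: [0.2843, 0.6122, 0.2266]
ee_rot: [-3.142, -0.0, -1.313]
force: [-0.3, -0.6, 0.1]
width: 0.0876
gripper_force: 0.0
```

```bash
python3 -m crank '[[[2.1,-0.4,0,0],[4.2,-0.7,0,0],[6.3,-1.1,0.5,0],[8.4,-1.5,1.5,0],[10.5,-1.8,2.5,0],[12.6,-2.2,3.5,0],[14.7,-2.6,4,0],[16.84,-2.95,4.5,0],[16.84,-2.95,5.5,0],[16.84,-2.95,6.6,0],[16.84,-2.95,7.55,0],[16.84,-2.95,7.55,0]]]' | tail -5
python3 - <<'E'
from h import *
im,d=arm.grab_frame("scene");cv2.imwrite("pics/s1.png",cv2.resize(im[120:320,250:500],(750,600))[...,::-1])
print(arm.get_state()["eef_pos"],arm.get_state()["q"])
E
```

```text
eef_pos: [0.4643, 0.2239, 0.0365]
ee_rot: [3.139, -0.002, -1.308]
force: [-0.2, -0.4, 0.1]
width: 0.0879
gripper_force: 0.0
[0.46501694 0.22466472 0.037684  ] [ 8.30700995e-01  3.09386099e-01 -5.66664650e-01  2.72196013e-04
 -6.96127158e-01 -5.67371396e-01]
```

View pics/s1.png

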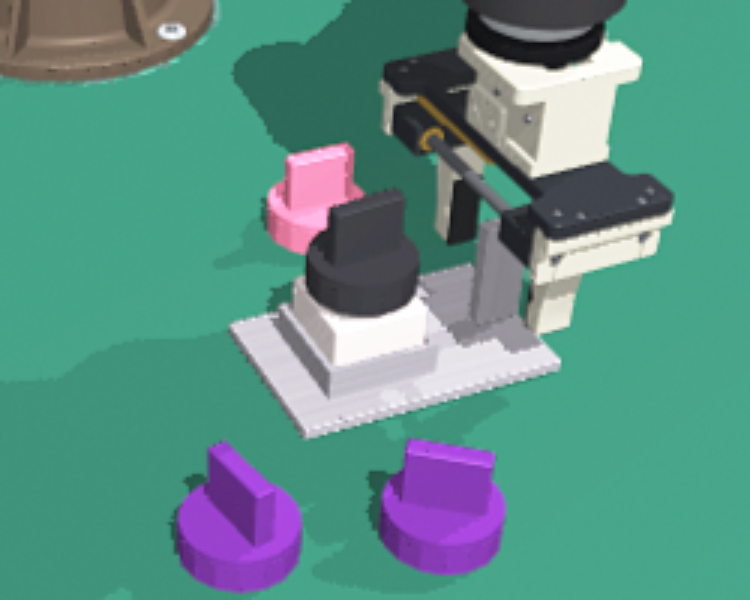

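The fingers straddle the handle (crop px ~(495,270)), so I'll close on it.

```bash
python3 -m crank '[[[0,0,0,0],[0,0,0,0],[0,0,0,0],[0,0,0,0],[0,0,0,0],[0,0,0,0]]]' 1 45 | tail -6
python3 - <<'E'
from h import *
s=arm.get_state();R=Ro.from_euler("xyz",s["ee_rot"]).as_matrix();p=s["eef_pos"];print(s["t"],p,s["ee_rot"],s["width"],s["force"])
a=np.radians(-85);ex=np.array([np.cos(a),np.sin(a),0]);seat=np.array([.4993,-.2215,0])
for back in(.200,.11,.09,0):
    tgt=seat-ex*(.095+back);d=R.T@(tgt-p);print(back,tgt,(d/.025).round(2))
E
```

```text
t: 3.82
eef_pos: [0.4651, 0.2249, 0.0378]
ee_rot: [3.142, -0.0, -1.307]
force: [0.2, 0.1, 0.2]
width: 0.0332
gripper_force: 0.0
3.825 [0.46509604 0.2248723  0.03780464] [ 3.14154199e+00 -2.01710039e-05 -1.30746103e+00] 0.033170893197762626 [0.17157793 0.06191123 0.17371883]
0.2 [0.47358906 0.07237744 0.        ] [5.98 1.26 1.51]
0.11 [ 0.48143307 -0.01728009  0.        ] [9.52 1.89 1.51]
0.09 [ 0.48317619 -0.03720398  0.        ] [10.31  2.03  1.51]
0 [ 0.4910202 -0.1268615  0.       ] [13.85  2.66  1.51]
```

```bash
python3 -m crank '[[[0,0,0,0],[0,0,0,0],[0,0,0,0],[0,0,0,0],[0,0,0,0]]]' | tail -6
```

```text
t: 4.45
eef_pos: [0.4648, 0.2245, 0.0377]
ee_rot: [3.141, -0.0, -1.308]
force: [-3.8, -1.4, 1.3]
width: 0.0099
gripper_force: 44.8
```

```bash
python3 -m crank '[[[0.5,0.1,0,0.2],[1.2,0.2,0,0.5],[2,0.4,0,0.9],[2.8,0.6,0,1.3],[3.6,0.75,0,1.7],[4.4,0.9,0,2],[5.1,1.05,0,2.05],[5.7,1.18,0,2.05],[5.85,1.22,0,2.05],[5.85,1.22,0,2.05]]]' | tail -6
python3 - <<'E'
from h import *
from m import rect
s=arm.get_state();R=Ro.from_euler("xyz",s["ee_rot"]).as_matrix();p=s["eef_pos"]
im,d=arm.grab_frame("top")
W=cloud("top",d).reshape(-1,3);W=W[~np.isnan(W[:,0])]
c0=np.array([.4993,-.2215])-np.array([.087,-.996])*.2
W=W[np.hypot(*(W[:,:2]-c0).T)<.06]
for n,z0,z1 in(("fence",.02,.032),("disc",.074,.09),("wing",.11,.125)):
    q=W[(W[:,2]>z0)&(W[:,2]<z1)];print(n,len(q),rect(q) if len(q)>5 else "")
a=np.radians(-85);ex=np.array([np.cos(a),np.sin(a),0]);seat=np.array([.4993,-.2215,0])
for back in(.11,0):
    d=R.T@(seat-ex*(.095+back)-p);print(back,(d/.025).round(2))
print(s["q"])
E
```

```text
t: 5.7
eef_pos: [0.4735, 0.0751, 0.0377]
ee_rot: [3.141, -0.001, -1.487]
force: [-0.9, -2.0, -2.7]
width: 0.0097
gripper_force: 44.9
fence 213 (array([482.5, -19.4]), array([70.9, 71. ]), 4.455613136291504)
disc 777 (array([482.5, -19.1]), array([63.4, 65.1]), 89.34214782714844)
wing 172 (array([482.5, -19.3]), array([12. , 45.5]), 9.399290084838867)
0.11 [ 3.71 -0.01  1.51]
0 [ 8.11 -0.02  1.51]
[ 5.69132477e-01  2.58083672e-01 -6.47653203e-01  2.86727828e-04
 -6.65984701e-01 -4.85409450e-01]
```

```bash
python3 -m crank '[[[0.5,0,0,0],[1.1,0,0,0],[1.8,0.02,0,0],[2.5,0.02,0,0],[3.2,0.02,0,0],[3.9,0.02,0,0],[4.5,0.02,0,0],[5.1,0.02,0,0],[5.6,0.02,0,0],[6,0.02,0,0]]]' | tail -6

```

```text
t: 7.0
eef_pos: [0.4859, -0.0746, 0.0378]
ee_rot: [3.141, -0.0, -1.487]
force: [0.6, 2.6, -2.3]
width: 0.0098
gripper_force: 44.9
```

```bash
python3 -m crank '[[[0.4,0,0,0],[0.8,0,0,0],[1.2,0,0,0],[1.5,0,0,0],[1.75,0,0,0],[1.9,0,0,0],[2,0,0,0],[2.05,0,0,0],[2.05,0,0,0]]]' | tail -6

```

```text
t: 8.12
eef_pos: [0.4902, -0.125, 0.0378]
ee_rot: [3.141, -0.0, -1.486]
force: [0.7, -0.7, -3.4]
width: 0.0096
gripper_force: 44.9
```

```bash
for i in 1; do python3 -m crank '[[[0.04,0,0,0],[0.08,0,0,0],[0.12,0,0,0],[0.12,0,0,0]]]' | grep -E "eef|force"; done

```

```text
eef_pos: [0.4905, -0.1279, 0.0378]
force: [0.0, 2.2, -3.6]
gripper_force: 44.9
```

```bash
python3 -m crank '[[[0.04,0,0,0],[0.08,0,0,0],[0.12,0,0,0],[0.12,0,0,0]]]' | grep -E "eef|force"
python3 -m crank '[[[0.04,0,0,0],[0.08,0,0,0],[0.08,0,0,0]]]' | grep -E "eef|force"
python3 - <<'E'
from h import *
from m import rect
im,d=arm.grab_frame("top")
W=cloud("top",d).reshape(-1,3);W=W[~np.isnan(W[:,0])]
W=W[np.hypot(*(W[:,:2]-[.4993,-.2215]).T)<.055]
for n,z0,z1 in(("fence",.02,.032),("disc",.074,.09),("wing",.11,.125)):
    q=W[(W[:,2]>z0)&(W[:,2]<z1)];print(n,len(q),rect(q) if len(q)>5 else "")
print(arm.get_state()["force"])
E
```

```text
eef_pos: [0.4901, -0.1293, 0.0379]
force: [-5.0, 16.5, 4.0]
gripper_force: 45.0
eef_pos: [0.49, -0.1296, 0.0381]
force: [-8.9, 30.8, 10.6]
gripper_force: 45.0
fence 4 
disc 0 
wing 0 
[-9.4787962  30.7402142  11.10488802]
```

```bash
python3 -m crank '[[[-0.06,0,0,0],[-0.12,0,0,0],[-0.12,0,0,0]]]' | grep -E "eef|force"
python3 -m crank '[[[0,0,0,0],[0,0,0,0],[0,0,0,0],[0,0,0,0],[0,0,0,0],[0,0,0,0]]]' 0 | grep -E "eef|force|width"

```

```text
eef_pos: [0.4901, -0.1292, 0.0378]
force: [-3.3, 9.3, 0.6]
gripper_force: 45.0
eef_pos: [0.4907, -0.1299, 0.0378]
force: [-0.2, 0.3, 0.2]
width: 0.0642
gripper_force: 0.0
```

```bash
python3 -m crank '[[[0,0,-0.6,0],[0,0,-1.6,0],[0,0,-2.8,0],[0,0,-4.2,0],[-1.5,0,-5.5,0],[-3.5,0,-6,0],[-5.5,0,-6,0],[-6,0,-6,0],[-6,0,-6,0]]]' | grep -E "eef|rot"
python3 - <<'E'
from h import *
from m import rect
for c in("top","scene"):
  im,d=arm.grab_frame(c);cv2.imwrite(f"pics/{c}2.png",im[...,::-1])
  W=cloud(c,d).reshape(-1,3);W=W[~np.isnan(W[:,0])]
  W=W[np.hypot(*(W[:,:2]-[.4993,-.2235]).T)<.054]
  for n,z0,z1 in(("fence",.024,.032),("disc",.074,.09),("wing",.11,.125)):
    q=W[(W[:,2]>z0)&(W[:,2]<z1)];print(c,n,len(q),rect(q) if len(q)>5 else "")
E
```

```text
eef_pos: [0.478, 0.0202, 0.1886]
ee_rot: [-3.141, 0.0, -1.484]
top fence 220 (array([ 499.4, -222.9]), array([71.3, 71.4]), 4.36115026473999)
top disc 765 (array([ 499.1, -221.7]), array([64.9, 63.6]), 14.92189884185791)
top wing 170 (array([ 499.3, -222.6]), array([11.9, 45.5]), 9.561408996582031)
scene fence 350 (array([ 499.9, -221.3]), array([74.4, 71.3]), 4.722300052642822)
scene disc 631 (array([ 506.4, -219.4]), array([53. , 64.7]), 12.290409088134766)
scene wing 189 (array([ 499.6, -220.9]), array([14.7, 45.6]), 11.422775268554688)
```

View pics/top2.png

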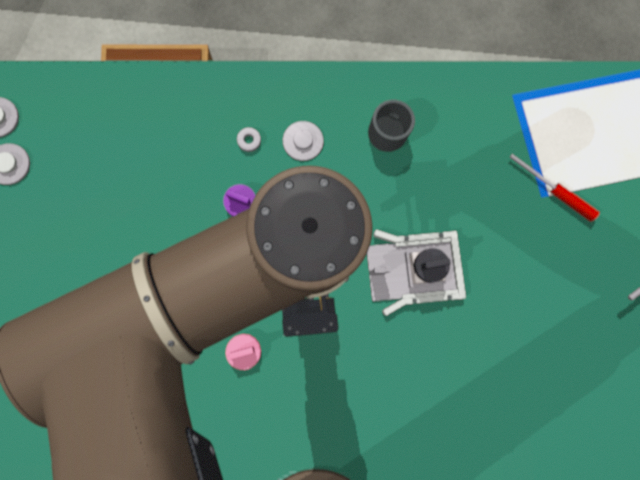

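Top view shows the tray home inside the holder, with the cap at px (432,265). Next is the cap.

```bash
python3 -m crank '[[[1.2,0,0,-0.2],[3,0,0,-0.5],[5,0,0,-0.92],[7,0,0,-0.92],[8.7,0,0,-0.92],[9.6,0,0.3,-0.92],[9.75,0,1.2,-0.92],[9.75,0,2.2,-0.92],[9.75,0,3.2,-0.92],[9.75,0,3.9,-0.92],[9.75,0,4.1,-0.92],[9.75,0,4.1,-0.92]]]' | grep -E "eef|rot|force"
python3 - <<'E'
from h import *
im,d=arm.grab_frame("scene");cv2.imwrite("pics/s3.png",cv2.resize(im[130:330,60:310],(750,600))[...,::-1])
s=arm.get_state();print(s["q"],s["eef_pos"],s["ee_rot"])
E
```

```text
eef_pos: [0.4983, -0.224, 0.0854]
ee_rot: [3.141, -0.0, -1.407]
force: [-0.5, 0.1, 0.7]
gripper_force: 0.0
[-6.32842552e-02  2.84932354e-01 -4.54382437e-01  2.80665042e-04
 -8.31169559e-01  2.27142728e-01] [ 0.49866828 -0.22386329  0.08577748] [-3.14133541e+00 -2.72315667e-04 -1.40674875e+00]
```

View pics/s3.png

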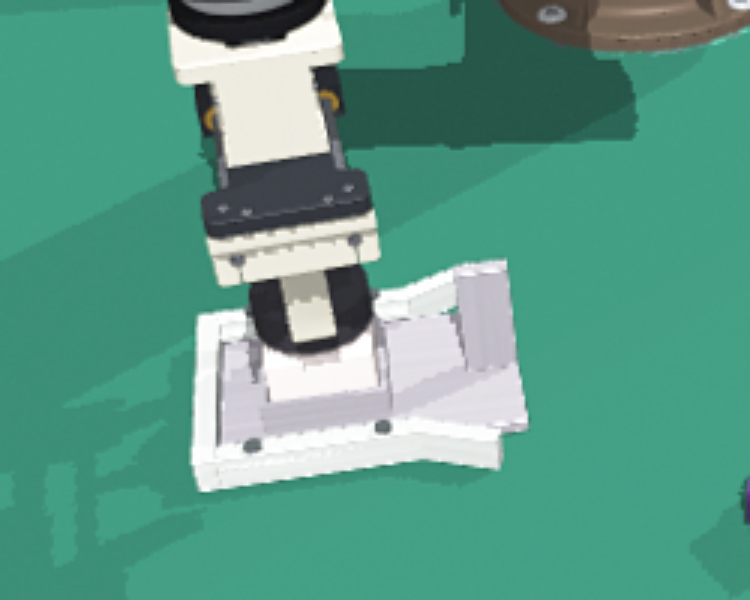

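The fingers are centred over the cap (crop px ~(310,300)) and the tray is home. I'll grip the wing firmly.

```bash
python3 -m crank '[[[-0.04,0,0,0],[-0.04,0,0,0],[-0.04,0,0,0],[-0.04,0,0,0],[-0.04,0,0,0],[-0.04,0,0,0],[-0.04,0,0,0],[-0.04,0,0,0],[-0.04,0,0,0],[-0.04,0,0,0],[-0.04,0,0,0]]]' 1 60 | grep -E "t:|eef|rot|force|width"
```

```text
t: 14.82
eef_pos: [0.4982, -0.2222, 0.0852]
ee_rot: [3.141, 0.0, -1.406]
force: [-0.4, 0.9, -0.7]
width: 0.0115
gripper_force: 60.0
```

```bash
python3 -m crank '[[[0,0,0,-0.5],[0,0,-0.01,-1.2],[0,0,-0.02,-2],[0,0,-0.03,-3],[0,0,-0.03,-4],[0,0,-0.04,-5],[0,0,-0.05,-6],[0,0,-0.06,-7],[0,0,-0.06,-7],[0,0,-0.06,-7]]]' | grep -E "t:|eef|rot|force|width"; python3 -c "
from station import arm;s=arm.get_state();print(s['moment'],s['force'])"
```

```text
t: 16.08
eef_pos: [0.4984, -0.2223, 0.0867]
ee_rot: [-3.142, -0.0, -0.797]
force: [0.0, -0.1, -3.2]
width: 0.0118
gripper_force: 60.0
[-0.11547559 -0.35992179  0.03380125] [ 0.00424199 -0.12457613 -3.16692491]
```

```bash
python3 -m crank '[[[0,0,-0.01,-0.6],[0,0,-0.02,-1.4],[0,0,-0.02,-2.4],[0,0,-0.04,-3.2],[0,0,-0.06,-4],[0,0,-0.08,-4.8],[0,0,-0.1,-5.6],[0,0,-0.1,-5.6],[0,0,-0.1,-5.6],[0,0,-0.1,-5.6]]]' | grep -E "t:|eef|rot|force|width"; python3 -c "
from station import arm;s=arm.get_state();print(s['moment'],s['force'])"
```

```text
t: 17.32
eef_pos: [0.4985, -0.2223, 0.0895]
ee_rot: [3.142, -0.0, -0.308]
force: [0.8, -0.0, -0.0]
width: 0.0116
gripper_force: 60.0
[ 0.03124614  0.00301518 -0.00426091] [ 0.76807372 -0.0488807  -0.01690847]
```

```bash
python3 -m crank '[[[0,0,-0.1,0],[0,0,-0.2,0],[0,0,-0.35,0],[0,0,-0.5,0],[0,0,-0.7,0],[0,0,-0.9,0],[0,0,-0.9,0]]]' | grep -E "t:|eef|rot|force|width"
python3 -m crank '[[[0,0,-0.15,0],[0,0,-0.35,0],[0,0,-0.55,0],[0,0,-0.75,0],[0,0,-0.92,0],[0,0,-1,0],[0,0,-1,0],[0,0,-1,0]]]' | grep -E "t:|eef|rot|force|width"
python3 - <<'E'
from h import *
from m import rect
for c in("scene",):
  im,d=arm.grab_frame(c);cv2.imwrite("pics/s4.png",cv2.resize(im[130:330,60:310],(750,600))[...,::-1])
  W=cloud(c,d).reshape(-1,3);W=W[~np.isnan(W[:,0])]
  W=W[np.hypot(*(W[:,:2]-[.4993,-.2225]).T)<.054]
  for n,z0,z1 in(("fence",.024,.032),("neck",.04,.095),("disc",.12,.137)):
    q=W[(W[:,2]>z0)&(W[:,2]<z1)];print(c,n,len(q),rect(q) if len(q)>5 else "",np.percentile(q[:,2],[2,50,98]).round(3))
E
```

```text
t: 18.2
eef_pos: [0.4987, -0.2223, 0.1124]
ee_rot: [-3.141, -0.001, -0.306]
force: [-0.3, -0.5, 0.6]
width: 0.0118
gripper_force: 60.0
t: 19.2
eef_pos: [0.4983, -0.2222, 0.1366]
ee_rot: [3.142, 0.0, -0.307]
force: [-0.8, 0.3, -0.2]
width: 0.012
gripper_force: 60.0
scene fence 366 (array([ 498.9, -219.6]), array([76.2, 70.8]), 6.791347026824951) [0.024 0.028 0.032]
scene neck 1113 (array([ 499.4, -219.4]), array([63.8, 60.1]), 9.889456748962402) [0.041 0.057 0.082]
scene disc 652 (array([ 509.2, -219.2]), array([52.1, 65.3]), 7.383511543273926) [0.121 0.131 0.135]
```

View pics/s4.png

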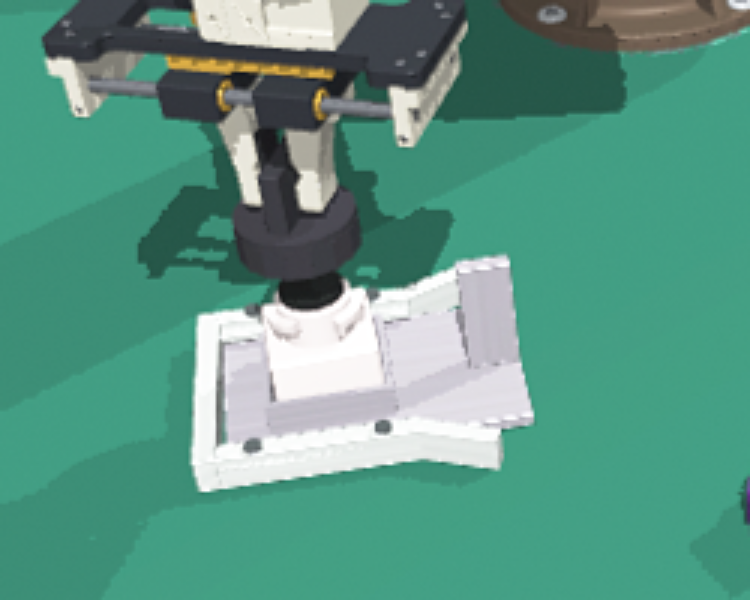

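The cap is off and held level above the open neck (crop px ~(297,235) over (310,290)), and the canister is seated. The tray has about 2° of yaw at most, because rail play limits it, which is within tolerance.

```bash
python3 -c "
from station import arm;print(arm.job_done())"
```

```text
the job is handed in; nothing more can be done
None
```

The job is handed in, with no verdict returned: the tray is home in the holder, and the cap is unscrewed, lifted and held level about 30 mm above the canister's mouth.

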